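# Log the tea caddy's four tags at the reader and put it away

## Task

Log the steel tea caddy: pressing gently, show its red tag and then the yellow one flat and central to the reader's sprung pad, until the pad is at least half-way in; set the caddy down upright on the open ledge, let go and take it by the other pair of sides, then show the green tag and after it the blue one in the same way. Hold the caddy upright and no tag may be under a finger while it is shown, and each time keep it still on the pad for a moment (half a second is ample). Finally lower the caddy upright to the floor of the snug bamboo holder and let go; never let go of it in the air, never knock it over, and leave the kettle, teapot, mug, sugar jar and spoon where they stand.

Things in the scene. Friction and masses are not known exactly. Their poses are not given: they have to be found in the camera images.
- caddy: Square steel tea caddy, lid shut tight, 56 x 56 x 110 mm tall, 0.25 to 0.5 kg, loose, upright. Origin: centre of its underside, z up. Each side is flat and has a 40 mm tag, centred 62 mm above the underside: red on +x, yellow on -x, green on +y, blue on -y. A stripe of the same colour lies along each edge of the lid. Grip across two opposite sides from above, 20 to 30 mm below the top
- tag_red (a point): Centre of the red tag, on the surface of the caddy's +x side (28 mm from its axis, 62 mm above its underside); axes as the caddy's
- tag_yellow (a point): Centre of the yellow tag, on the caddy's -x side; axes as the caddy's
- tag_green (a point): Centre of the green tag, on the caddy's +y side; axes as the caddy's
- tag_blue (a point): Centre of the blue tag, on the caddy's -y side; axes as the caddy's
- reader: Tag reader fixed to the ledge: white upright box 50 mm deep (x), 130 mm wide (y), 146 mm high on a thin grey foot, orange stripe along the front edge of its top. Origin: centre of its underside; its front looks along its own -x, back towards the robot and 5 to 35 degrees to the robot's right
- pad_face (a point): Centre of the front face of the reader's pad, 90 mm above the ledge; moves with the pad. x points horizontally into the reader (the way to press), z up. The black pad is 44 x 44 mm and stands 14 mm proud of the reader's front at rest
- reader_pad (a joint): How far the sprung pad is pushed in: 0 m at rest, 0.014 m fully in (flush with the front, a hard stop). It takes 2 N to start, 4.2 N half-way (7 mm) and 6.3 N fully in, and springs back
- holder: Bamboo holder fixed to the ledge: open-topped square box 76 x 76 mm outside, 64 x 64 mm inside, walls 6 mm thick and 30 mm high, floor 6 mm thick. Origin: centre of its underside; axes along its walls. The caddy fits any of four ways round
- kettle: Chrome kettle, 175 mm across, 220 mm tall, loose, at the back; origin: centre of its underside
- teapot: Green glazed teapot, about 205 mm over spout and handle, 133 mm tall, loose, at the back; origin: centre of its underside
- rack: Bamboo rack with four saucers standing in it, 130 x 170 mm and 155 mm tall, fixed, at the back left; origin: centre of its underside
- mug: Blue mug, 82 mm wide, 92 mm tall, loose, at one side; origin: centre of its underside
- jar: White sugar jar with wooden cap, 72 mm wide, 110 mm tall, loose, at one side; origin: centre of its underside
- spoon: Steel spoon, 150 mm long, lying loose at the left, roughly pointing away from the robot; origin under its middle

How it is judged:
By the outcome, as a careful person would: the job done as asked, in the order asked, and still so for the second after the job is handed in, with the robot touching nothing.
It also fails if it takes over 72 s, if anything falls off the work surface, if the arm or the gripper's body presses on something with over 40 N, if the wrist force passes 120 N, or if a joint passes its speed limit or range.

## Robot

A 7-joint arm with a two-finger parallel gripper is mounted at the origin on the work surface. World frame = base frame: x ahead of the robot, y to its left, z up, the work surface at z = 0. Lengths are in m, angles in rad, forces in N, time in s.
With the tool pointing down it reaches from about 0.35 to 0.9 m from the base axis. Payload 8.1 kg.
Tool frame: the origin (TCP) lies at the centre of the arm's flange, where the gripper is bolted on; the fingertips stand 178 mm ahead of it and the grasp point (between the pads) lies 159 mm ahead of it; z points along the fingers, y is the line along which they close (so a half turn about z gives the same grasp; the last joint's range is limited). The gripper opens to 92 mm and grips with 3 to 60 N. Pads are 19 mm wide; open, the fingers measure 130 mm over their backs; the gripper's body (75 mm by 190 mm) begins 47 mm behind the grasp point.
Start: joints at [-1.314, 0.434, 0.025, 1.573, -0.012, 1.134, -0.075], TCP at [0.22, 0.585, 0.405] pointing down, gripper open.
Joint ranges: [-2.62, 2.62], [-0.44, 2.09], [-1.27, 1.32], [0.08, 2.57], [-1.32, 4.46], [0.12, 2], [-2.74, 2.74]. Speed limits (rad/s): [2.22, 2.22, 3.01, 3.01, 3.14, 3.14, 3.14].

## Interface

Orientations are given as a 3x3 rotation matrix whose columns are the frame's x, y, z axes.
In Python, from rig import ctrl, vision gives the robot as it stands.
- The arm moves only by the tool carry_out, never from a script. Its argument "increments" is text: rows parted by semicolons, each of 7 numbers parted by spaces: the shift along the tool's x, y, z in cm, then the turn, a rotation vector about the tool's x, y, z in degrees, then the gripper's target within -1 to 1 (fully open at 1, half-way at 0, shut at -1). A call has 1 to 5 rows; each row shifts and turns the commanded pose from where the row before left it, along the tool's axes as they then stand; what a row does not reach is not made up. A row lasts 1/10 s, in which the tool goes at most 50 mm and 8.59 degrees, less where a joint would pass 70% of its speed; a pose out of reach is approached as far as the arm can. A call with a gripper value outside its range is refused whole. The fingers move at their own pace and stop on an object; the grip force is fixed at half the most. Time passes only in rows, so rows that do not move let the fingers close. It gives the time, the measured TCP pose, the force, the opening and the grip force at its end, in the units of the state.
- ctrl.state(): the state, without advancing time (a new reading comes with each control period).
- vision.camera(name): name is "scene" or "top" or "wrist"; returns a dict with "pixels" (400x640x3 uint8, blue, green, red), "vfov" (degrees; the focal length in pixels is half the picture's height over the tangent of half this angle, whatever the lens; pixels are square), "cx", "cy" (the principal point, pixels), "xyz" and "attitude" of the camera in the world. Camera axes: x right, y up, looking along -z (the intrinsics and any distortion apply to the point x, -y, -z); pixel columns grow to the right and rows downward; lengths in m; the calibration is good to about 2 mm. A picture is of the moment at which its call begins. There is no depth.
- ctrl.job_done(): hands the job in; it is judged then, once.
The state is a dict: "clock": time; "qpos": joint angles; "joint_vel": joint speeds; "effort": joint torques, N m; "tcp_pos": TCP position; "tcp_rot": TCP orientation; "contact_force": force on the tool from outside, world axes, zero at the start; "torque": the same for the moment, N m; "finger_gap": finger opening in m; "finger_force": force on a finger pad.
Only numpy, scipy, OpenCV 4.12 (cv2) and the standard library are available. Lean on these libraries where they do the work, as an engineer would, in place of code of your own. Each camera call takes 0.05 s, during which the arm holds its last target. There are 200 camera calls.

## Working session

There is one attempt and no reset: what is moved stays moved. The work goes in short steps, Python scripts to look and compute and a tool call to move; the robot and the scene stay as the last step left them, time stands still between calls to the robot, and variables do not carry over. Pictures are saved under pics/ and viewed, at most 10 in all, crops included, and the job is handed in when it is done.

Besides the shell and the picture viewer there is one more tool, called after "Call:" as name(argument=value, ...) on one line, values as JSON. carry_out: Moves the arm, as the interface text tells. Its arguments: {"type":"object","properties":{"increments":{"type":"string"}},"required":["increments"]}

```bash
ls; mkdir -p pics
python3 - <<'E'
from rig import ctrl, vision
import cv2,json,pickle
print(ctrl.state())
for n in("scene","top"):
    c=vision.camera(n); cv2.imwrite(f"pics/{n}0.png",c["pixels"]); pickle.dump(c,open(f"{n}0.pkl","wb"))
    print(n,{k:v for k,v in c.items() if k!="pixels"})
E
```

```text
pics
{'clock': 0.0, 'qpos': array([-1.31362224,  0.43519456,  0.0249702 ,  1.574062  , -0.01156689,
        1.13398013, -0.0750991 ]), 'joint_vel': array([ 2.47274131e-04, -1.03843980e-04, -1.40766220e-04,  1.49881966e-03,
        9.67267406e-04, -8.06554533e-04, -9.63553632e-05]), 'effort': array([ 1.05096733e-03, -6.67829990e+01,  9.85040590e-01, -3.14458752e+01,
       -6.07070443e-02,  4.26604156e-02,  1.38441551e-04]), 'tcp_pos': array([0.21999497, 0.58476732, 0.40397597]), 'tcp_rot': array([[-9.35958111e-01,  3.52111173e-01, -3.70356632e-04],
       [ 3.52111329e-01,  9.35956997e-01, -1.45336025e-03],
       [-1.65106502e-04, -1.49069108e-03, -9.99998875e-01]]), 'contact_force': array([-1.00784102,  0.16703604,  0.55686282]), 'torque': array([6.40830648e-02, 2.66419405e-02, 2.17198164e-05]), 'finger_force': 0.0, 'finger_gap': 0.09163837983054565}
scene {'vfov': 45.447979494326816, 'cx': 323.20386144441017, 'cy': 196.9921003923644, 'xyz': array([1.63237917, 0.32574907, 0.97820579]), 'attitude': array([[-0.29013115, -0.6080069 ,  0.73902065],
       [ 0.95688764, -0.17318928,  0.23317702],
       [-0.01378279,  0.77481164,  0.63204189]])}
top {'vfov': 44.91631896818384, 'cx': 323.2238721534057, 'cy': 202.51592079484737, 'xyz': array([ 3.99798537e-01, -6.92316645e-04,  1.81839150e+00]), 'attitude': array([[ 0.002112  ,  0.99343382, -0.11438875],
       [-0.99997584,  0.00285557,  0.00633689],
       [ 0.00662193,  0.11437261,  0.99341585]])}
```

View pics/scene0.png

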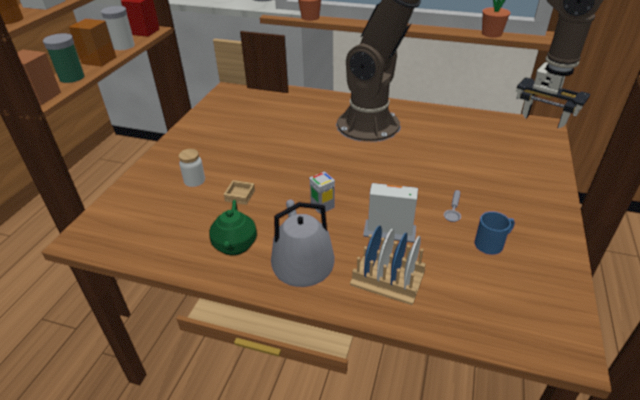

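View pics/top0.png

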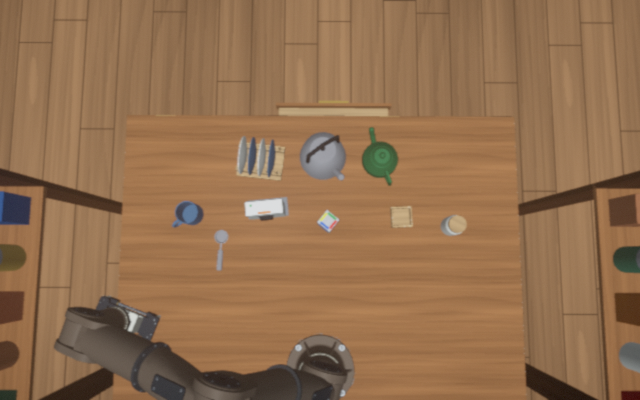

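The scene view is from the far side: caddy at (322,190), reader (392,208), holder (240,190), kettle (303,245). In the top view the caddy's lid is at (328,221), the holder at (402,217), the reader's top at (265,208) with its pad at (266,218), the mug at (188,213) and the spoon at (220,250).

```bash
cat > h.py <<'E'
import numpy as np, cv2, pickle
def foc(c): return c["pixels"].shape[0]/2/np.tan(np.radians(c["vfov"]/2))
def ray(c,u,v):
    f=foc(c); d=np.array([(u-c["cx"])/f,-(v-c["cy"])/f,-1.]); return c["attitude"]@d
def onz(c,u,v,z):
    d=ray(c,u,v); o=np.array(c["xyz"]); return o+d*(z-o[2])/d[2]
def proj(c,p):
    q=c["attitude"].T@(np.array(p)-c["xyz"]); f=foc(c); return c["cx"]-f*q[0]/q[2], c["cy"]+f*q[1]/q[2]
E
python3 - <<'E'
from h import *
c=pickle.load(open("top0.pkl","rb"));im=c["pixels"]
for n,u,v,z in [("caddy",328,221,.11),("holder",402,217,.03),("readertop",265,208,.148),("pad",266,218,.1),("mug",188,213,.09),("jar",456,225,.11),("spoon",220,250,0),("kettle",323,156,.1),("teapot",380,160,.06),("handle",318,148,.22),("base",321,368,0.1)]:
    print(n,onz(c,u,v,z).round(3))
big=cv2.resize(im[140:270,170:480],None,fx=2.5,fy=2.5,interpolation=cv2.INTER_CUBIC)
cv2.imwrite("pics/topcrop.png",big)
s=pickle.load(open("scene0.pkl","rb"))
# cross-check: caddy lid in scene
print(proj(s,onz(c,328,221,.11)),proj(s,onz(c,402,217,.03)))
from rig import vision
w=vision.camera("wrist");print({k:v for k,v in w.items() if k!="pixels"})
from rig import ctrl;st=ctrl.state();R=st["tcp_rot"];print("cam in tool",R.T@(w["xyz"]-st["tcp_pos"]),R.T@w["attitude"])
E
```

```text
caddy [ 0.531 -0.029  0.11 ]
holder [ 0.552 -0.305  0.03 ]
readertop [0.572 0.191 0.148]
pad [0.542 0.192 0.1  ]
mug [0.56  0.472 0.09 ]
jar [ 0.518 -0.482  0.11 ]
spoon [0.43  0.373 0.   ]
kettle [ 0.767 -0.01   0.1  ]
teapot [ 0.761 -0.222  0.06 ]
handle [0.769 0.007 0.22 ]
base [ 0.025 -0.005  0.1  ]
(np.float64(320.72285979806264), np.float64(177.66653341906812)) (np.float64(237.607486474091), np.float64(187.3751859015585))
{'vfov': 58.13775927254161, 'cx': 321.6601376707003, 'cy': 196.4794047310599, 'xyz': array([0.15220415, 0.60973495, 0.38447579]), 'attitude': array([[ 0.35263004, -0.90180119, -0.24981326],
       [ 0.93576086,  0.33928438,  0.09611308],
       [-0.00191716, -0.26765783,  0.96351212]])}
cam in tool [ 0.07225483 -0.0005366   0.01965269] [[-5.08177061e-04  9.63540438e-01  2.67562265e-01]
 [ 9.99999593e-01  2.90142997e-04  8.54426703e-04]
 [ 7.45643362e-04  2.67562591e-01 -9.63540193e-01]]
```

View pics/topcrop.png

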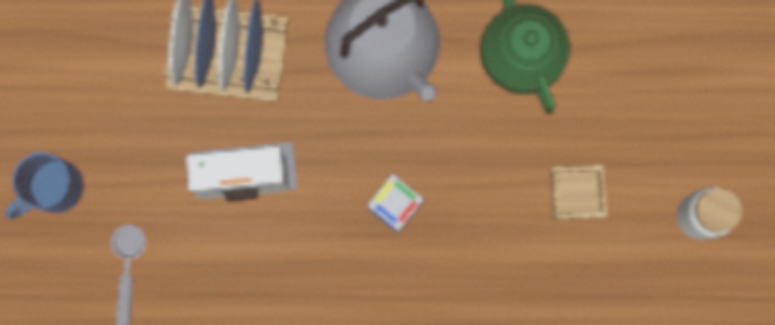

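The crop shows the caddy lid at (396,202) with red to the lower right, green upper right, yellow upper left and blue lower left. The reader's orange stripe runs (220,183)-(250,180) with the pad at (241,195), and the holder is at (579,192). Next I bring the wrist camera above that area.

Call:
carry_out(increments="-3 -3.65 -0.5 0 0 0 1; -3 -3.65 -0.5 0 0 0 1; -3 -3.65 -0.5 0 0 0 1; -3 -3.65 -0.5 0 0 0 1; -3 -3.65 -0.5 0 0 0 1")

```text
clock: 0.65
tcp_pos: [0.2965, 0.3594, 0.4297]
tcp_rot: [[-0.936, 0.352, -0.0], [0.352, 0.936, -0.0], [0.0, -0.0, -1.0]]
contact_force: [1.0, 0.2, 0.4]
finger_gap: 0.092
finger_force: 0.0
```

Call:
carry_out(increments="-3 -3.65 -0.5 0 0 0 1; -3 -3.65 -0.5 0 0 0 1; -3 -3.65 -0.5 0 0 0 1; -3 -3.65 -0.5 0 0 0 1; -3 -3.65 -0.5 0 0 0 1")

```text
clock: 1.15
tcp_pos: [0.3724, 0.1356, 0.455]
tcp_rot: [[-0.936, 0.352, 0.0], [0.352, 0.936, 0.001], [-0.0, 0.001, -1.0]]
contact_force: [0.5, 0.5, 0.1]
finger_gap: 0.0916
finger_force: 0.0
```

Call:
carry_out(increments="-3 -3.65 -0.5 0 0 0 1; -3 -3.65 -0.5 0 0 -6.9 1; 0 0 0 0 0 -6.9 1; 0 0 0 0 0 -6.9 1; 0 0 0 0 0 0 1")

```text
clock: 1.65
tcp_pos: [0.4014, 0.0523, 0.4642]
tcp_rot: [[-1.0, 0.009, -0.0], [0.009, 1.0, 0.0], [0.0, 0.0, -1.0]]
contact_force: [0.5, 0.4, -1.6]
finger_gap: 0.0917
finger_force: 0.0
```

Run:
```python
from h import *
from rig import ctrl,vision
s=ctrl.state();print(s["clock"],s["qpos"].round(3),s["tcp_pos"],s["tcp_rot"].round(4))
w=vision.camera("wrist");pickle.dump(w,open("w1.pkl","wb"));cv2.imwrite("pics/w1.png",w["pixels"])
print({k:v for k,v in w.items() if k!="pixels"})
```

```text
1.65 [-0.67  -0.008  0.413  1.995  0.003  1.154  1.303] [0.4014435  0.05230377 0.46417201] [[-1.e+00  9.e-03 -2.e-04]
 [ 9.e-03  1.e+00  1.e-04]
 [ 2.e-04  1.e-04 -1.e+00]]
{'vfov': 58.13775927254161, 'cx': 321.6601376707003, 'cy': 196.4794047310599, 'xyz': array([0.32902878, 0.05253551, 0.44464296]), 'attitude': array([[ 9.52500612e-03, -9.63591399e-01, -2.67209449e-01],
       [ 9.99954623e-01,  9.13577125e-03,  2.69984205e-03],
       [-1.60380184e-04, -2.67223040e-01,  9.63634693e-01]])}
```

View pics/w1.png

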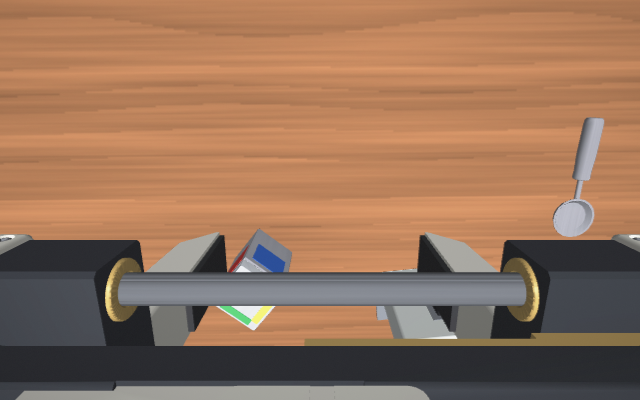

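The wrist view has the gripper hiding everything below row 230. The caddy is at (258,280) with blue facing up, and the spoon at (573,215). What I need must lie on the tool's +x side, so I turn the tool by half and raise it.

Call:
carry_out(increments="-2.4 1.4 -0.7 0 0 0 1; -2.4 1.4 -0.7 0 0 8.5 1; 0 0 -0.7 0 0 8.5 1; 0 0 -0.7 0 0 8.5 1; 0 0 -0.7 0 0 8.5 1")

```text
clock: 2.2
tcp_pos: [0.4498, 0.0807, 0.4992]
tcp_rot: [[-0.818, 0.575, -0.001], [0.575, 0.818, -0.0], [0.0, -0.001, -1.0]]
contact_force: [0.6, 0.9, -0.6]
finger_gap: 0.0917
finger_force: 0.0
```

Call:
carry_out(increments="0 0 -0.7 0 0 8.5 1; 0 0 -0.7 0 0 8.5 1; 0 0 -0.7 0 0 8.5 1; 0 0 -0.7 0 0 8.5 1; 0 0 -0.7 0 0 8.5 1")

```text
clock: 2.7
tcp_pos: [0.4497, 0.0806, 0.5344]
tcp_rot: [[-0.215, 0.977, -0.0], [0.977, 0.215, -0.0], [0.0, -0.0, -1.0]]
contact_force: [-0.2, 0.7, 0.4]
finger_gap: 0.0916
finger_force: 0.0
```

Call:
carry_out(increments="0 0 -0.7 0 0 8.5 1; 0 0 -0.7 0 0 8.5 1; 0 0 -0.7 0 0 8.5 1; 0 0 -0.7 0 0 8.5 1; 0 0 -0.7 0 0 8.5 1")

```text
clock: 3.2
tcp_pos: [0.4497, 0.0806, 0.5694]
tcp_rot: [[0.502, 0.865, -0.0], [0.865, -0.502, -0.0], [-0.0, -0.0, -1.0]]
contact_force: [-0.3, 0.6, -0.0]
finger_gap: 0.0919
finger_force: 0.0
```

Call:
carry_out(increments="0 0 -0.7 0 0 8.5 1; 0 0 -0.7 0 0 8.5 1; 0 0 -0.7 0 0 8.5 1; 0 0 -0.7 0 0 8.5 1; 0 0 -0.7 0 0 8.5 1")

```text
clock: 3.7
tcp_pos: [0.4496, 0.0805, 0.6043]
tcp_rot: [[0.954, 0.299, -0.0], [0.299, -0.954, -0.0], [-0.0, -0.0, -1.0]]
contact_force: [-0.4, -0.5, -0.3]
finger_gap: 0.0917
finger_force: 0.0
```

Call:
carry_out(increments="0 0 0 0 0 8.5 1; 0 0 0 0 0 8.5 1; 0 0 0 0 0 0 1; 0 0 0 0 0 0 1")

```text
clock: 4.1
tcp_pos: [0.4497, 0.0804, 0.6041]
tcp_rot: [[1.0, 0.019, -0.0], [0.019, -1.0, -0.0], [-0.0, 0.0, -1.0]]
contact_force: [-0.2, 0.2, -0.3]
finger_gap: 0.0918
finger_force: 0.0
```

Run:
```python
from h import *
from rig import ctrl,vision
s=ctrl.state();print(s["clock"],s["qpos"].round(3),s["tcp_pos"],s["tcp_rot"].round(4))
w=vision.camera("wrist");pickle.dump(w,open("w2.pkl","wb"));cv2.imwrite("pics/w2.png",w["pixels"])
print({k:v for k,v in w.items() if k!="pixels"})
```

```text
4.1 [-0.798  0.021  0.528  1.63  -0.011  1.493 -1.822] [0.44972778 0.08043296 0.60411633] [[ 9.998e-01  1.920e-02 -3.000e-04]
 [ 1.920e-02 -9.998e-01 -0.000e+00]
 [-3.000e-04  0.000e+00 -1.000e+00]]
{'vfov': 58.13775927254161, 'cx': 321.6601376707003, 'cy': 196.4794047310599, 'xyz': array([0.52155788, 0.08138486, 0.58454684]), 'attitude': array([[ 1.86521328e-02,  9.62931505e-01,  2.69100379e-01],
       [-9.99825992e-01,  1.78862232e-02,  5.29794619e-03],
       [ 2.88369860e-04, -2.69152372e-01,  9.63097564e-01]])}
```

View pics/w2.png

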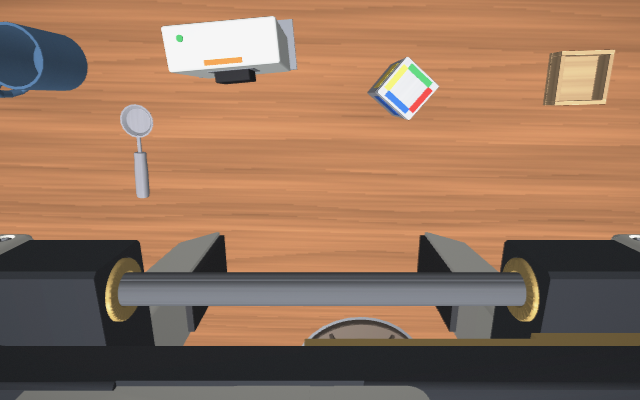

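This view is clear: caddy lid centred near (407,88), reader's top with corners (161,27), (275,16), (282,64), (170,73), pad at (235,76), holder rim centred near (580,77).

```bash
cat > m2.py <<'E'
from h import *
w=pickle.load(open("w2.pkl","rb"));im=w["pixels"];hsv=cv2.cvtColor(im,cv2.COLOR_BGR2HSV)
def sub(m,x0,x1,y0,y1):
    o=np.zeros_like(m);o[y0:y1,x0:x1]=m[y0:y1,x0:x1];return o
def big(m): return max(cv2.findContours(m,cv2.RETR_EXTERNAL,cv2.CHAIN_APPROX_NONE)[0],key=cv2.contourArea)
def rep(n,cnt,z,eps=.04):
    ap=cv2.approxPolyDP(cv2.convexHull(cnt),eps*cv2.arcLength(cnt,True),True)[:,0]
    P=np.array([onz(w,u,v,z) for u,v in ap]); 
    E=np.roll(P,-1,0)-P
    R=cv2.minAreaRect(np.array([onz(w,*q,z)[:2] for q in cnt[:,0]],np.float32))
    print(n,ap.tolist(),"edges",np.linalg.norm(E,axis=1).round(4),"yaw",np.degrees(np.arctan2(E[:,1],E[:,0])).round(1),"mean",P.mean(0).round(4),"rect",np.round(R[0],4),np.round(R[1],4),round(R[2],1))
# caddy stripes
for n,lo,hi in [("red",(0,150,120),(8,255,255)),("green",(50,120,100),(80,255,255)),("yellow",(25,120,180),(35,255,255)),("blue",(105,150,180),(125,255,255))]:
    m=sub(cv2.inRange(hsv,lo,hi),360,445,50,125)
    c=big(m);M=cv2.moments(m,True);r=cv2.minAreaRect(c);print(n,M["m00"],onz(w,M["m10"]/M["m00"],M["m01"]/M["m00"],.11).round(4),r)
wh=sub(cv2.inRange(hsv,(0,0,190),(180,50,255)),360,445,50,125);rep("white",big(wh),.11)
top=sub(cv2.inRange(hsv,(0,0,215),(180,40,255)),140,300,5,90);top=cv2.morphologyEx(top,cv2.MORPH_CLOSE,np.ones((9,9)))
for z in(.146,.15): rep("reader",big(top),z)
orr=sub(cv2.inRange(hsv,(8,130,180),(20,255,255)),195,250,50,72);rep("stripe",big(orr),.146)
h=hsv[78,560:600];print(hsv[77,580],hsv[77,530],hsv[70,180],hsv[78,300])
E
python3 m2.py
python3 - <<'E'
import cv2
im=cv2.imread("pics/w2.png")
a=cv2.resize(im[5:130,140:310],None,fx=4.5,fy=4.5,interpolation=cv2.INTER_NEAREST)[:290]
a=cv2.resize(im[5:95,140:310],(680,300),interpolation=cv2.INTER_CUBIC)
b=cv2.resize(im[45:125,360:450],(340,300),interpolation=cv2.INTER_CUBIC);c=cv2.resize(im[40:115,535:625],(340,300),interpolation=cv2.INTER_CUBIC)
cv2.imwrite("pics/z.png",cv2.vconcat([a,cv2.hconcat([b,c])]))
E
```

```text
red 149.0 [ 0.5197 -0.0445  0.11  ] ((420.2566223144531, 99.34954071044922), (5.173964500427246, 28.409770965576172), 41.18592834472656)
green 156.0 [ 0.5491 -0.041   0.11  ] ((419.6187744140625, 74.94416809082031), (27.536415100097656, 5.604757308959961), 43.02506637573242)
yellow 136.0 [ 0.5466 -0.0119  0.11  ] ((396.2411804199219, 77.13528442382812), (4.664005279541016, 28.526355743408203), 40.601295471191406)
blue 152.0 [ 0.5163 -0.0144  0.11  ] ((396.5973205566406, 101.54299926757812), (26.90690803527832, 5.381381511688232), 42.273685455322266)
white [[406, 57], [438, 85], [409, 119], [378, 92]] edges [0.0538 0.0539 0.0533 0.053 ] yaw [-126.9  142.2   52.1  -37.3] mean [ 0.5325 -0.0273  0.11  ] rect [ 0.5324 -0.0274] [0.0555 0.0557] 51.1
reader [[274, 18], [277, 62], [169, 70], [163, 26]] edges [0.046  0.125  0.0465 0.1246] yaw [-176.7   95.     2.8  -85.2] mean [0.5756 0.1966 0.146 ] rect [0.5757 0.1968] [0.0486 0.1282] 5.8
reader [[274, 18], [277, 62], [169, 70], [163, 26]] edges [0.0456 0.1239 0.0461 0.1235] yaw [-176.7   95.     2.8  -85.2] mean [0.5752 0.1956 0.15  ] rect [0.5752 0.1957] [0.0482 0.127 ] 5.8
stripe [[241, 57], [237, 62], [204, 62]] edges [0.0073 0.0378 0.0431] yaw [138.6  91.1 -81.8] mean [0.5588 0.1899 0.146 ] rect [0.5582 0.1953] [0.0053 0.043 ] 5.9
[ 19  87 231] [ 12 131 210] [ 90   2 241] [ 12 131 207]
```

View pics/z.png

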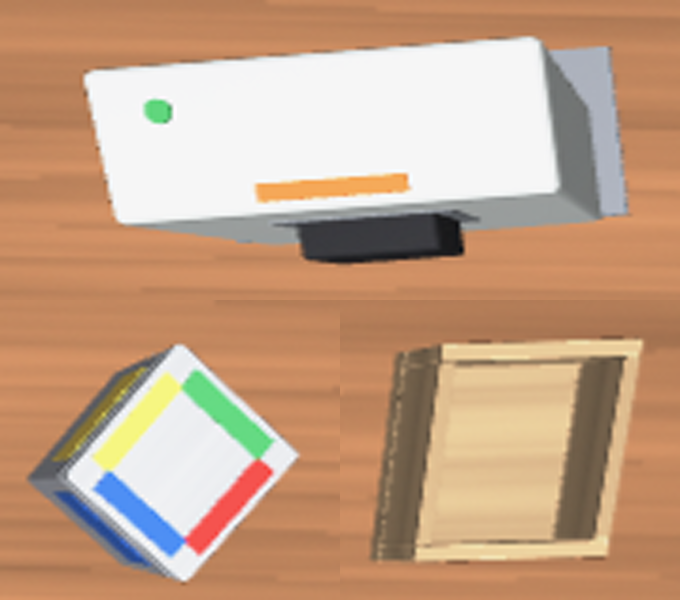

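The crops confirm it: lid stripes are clean, the reader's orange stripe marks its front with the black pad below it, and the holder rim's outer corners are about (562,51), (615,50), (606,104), (555,105) in full-frame pixels. The sizes match (56 mm lid, 130 x 50 mm reader), so I go in for the grasp.

Call:
carry_out(increments="0 0 0 0 0 -8.3 1; 0 0 0 0 0 -8.3 1; 0 0 0 0 0 -8.3 1; 0 0 0 0 0 -8.3 1; 0 0 0 0 0 -8.3 1")

```text
clock: 4.65
tcp_pos: [0.4498, 0.0803, 0.6042]
tcp_rot: [[0.732, 0.681, -0.0], [0.681, -0.732, -0.0], [-0.0, -0.0, -1.0]]
contact_force: [0.3, 1.0, 0.1]
finger_gap: 0.0919
finger_force: 0.0
```

Call:
carry_out(increments="0 0 0 0 0 -8.3 1; -0.5 2.2 4.2 0 0 0 1; -0.5 2.2 4.2 0 0 0 1; -0.5 2.2 4.2 0 0 0 1; -0.5 2.2 4.2 0 0 0 1")

```text
clock: 5.15
tcp_pos: [0.5055, 0.0084, 0.4348]
tcp_rot: [[0.631, 0.776, 0.001], [0.776, -0.631, 0.0], [0.001, 0.0, -1.0]]
contact_force: [1.2, -0.2, 0.1]
finger_gap: 0.0922
finger_force: 0.0
```

Call:
carry_out(increments="-0.6 2.2 4.2 0 0 0 1; -0.6 2.2 4.2 0 0 0 1; 0 0 0 0 0 0 1; 0 0 0 0 0 0 1")

```text
clock: 5.55
tcp_pos: [0.5317, -0.0284, 0.3515]
tcp_rot: [[0.633, 0.774, -0.002], [0.774, -0.633, -0.001], [-0.002, -0.001, -1.0]]
contact_force: [0.2, 0.4, 0.7]
finger_gap: 0.0919
finger_force: 0.0
```

```bash
cat > go.py <<'E'
# python3 go.py x y z yaw : shift needed, in tool axes now, and turn
import sys;from h import *
from rig import ctrl
s=ctrl.state();R=s["tcp_rot"];x,y,z,a=map(float,sys.argv[1:5])
d=np.array([x,y,z])-s["tcp_pos"];ya=np.degrees(np.arctan2(R[1,0],R[0,0]))
c,q=np.cos(np.radians(a)),np.sin(np.radians(a));G=np.array([[c,q,0],[q,-c,0],[0,0,-1.]])
print("pos",s["tcp_pos"].round(4),"yaw",ya.round(2),"j",s["qpos"].round(2),"gap",round(s["finger_gap"],4),"F",s["contact_force"].round(1),"t",s["clock"])
print("shift now-axes cm",(R.T@d*100).round(2),"goal-axes cm",(G.T@d*100).round(2),"turn tool rotvec",np.degrees(cv2.Rodrigues(R.T@G)[0].ravel()).round(2),"tilt",np.degrees(cv2.Rodrigues(R.T@np.array([[np.cos(np.radians(ya)),np.sin(np.radians(ya)),0],[np.sin(np.radians(ya)),-np.cos(np.radians(ya)),0],[0,0,-1]]))[0].ravel()).round(2))
E
python3 go.py .5328 -.0278 .241 51
python3 - <<'E'
from h import *
w=pickle.load(open("w2.pkl","rb"))
P=np.array([onz(w,u,v,.03) for u,v in [(562.3,51.2),(614.7,50),(605.9,104),(554.6,105)]]);E=np.roll(P,-1,0)-P
print(P.round(4),P.mean(0),np.linalg.norm(E,axis=1),np.degrees(np.arctan2(E[:,1],E[:,0])))
E
```

```text
pos [ 0.5317 -0.0284  0.3515] yaw 50.74 j [-0.49  0.37  0.58  1.9  -0.25  0.94 -0.47] gap 0.0919 F [0.2 0.4 0.7] t 5.55
shift now-axes cm [ 0.14  0.06 11.05] goal-axes cm [ 0.12  0.05 11.05] turn tool rotvec [-0.08  0.12 -0.26] tilt [-0.08  0.12 -0.  ]
[[ 0.59   -0.2637  0.03  ]
 [ 0.593  -0.3387  0.03  ]
 [ 0.5179 -0.3434  0.03  ]
 [ 0.515  -0.2671  0.03  ]] [ 0.55395728 -0.30321205  0.03      ] [0.07505036 0.07525604 0.07638892 0.07504421] [ -87.70084445 -176.38774103   92.15434838    2.59405493]
```

Call:
carry_out(increments="0.1 0 3.5 0 0 0 1; 0 0 3.5 0 0 0 1; 0 0 2.5 0 0 0 1; 0 0 1.5 0 0 0 1; 0 0 0 0 0 0 1")

```text
clock: 6.05
tcp_pos: [0.5323, -0.0261, 0.2423]
tcp_rot: [[0.631, 0.776, -0.001], [0.776, -0.631, 0.001], [0.0, -0.001, -1.0]]
contact_force: [-0.1, -0.8, 0.6]
finger_gap: 0.092
finger_force: 0.0
```

Call:
carry_out(increments="0 0 0 0 0 0 -1; 0 0 0 0 0 0 -1; 0 0 0 0 0 0 -1; 0 0 0 0 0 0 -1; 0 0 0 0 0 0 -1")

```text
clock: 6.55
tcp_pos: [0.5325, -0.0273, 0.2427]
tcp_rot: [[0.633, 0.774, 0.001], [0.774, -0.633, 0.0], [0.001, 0.001, -1.0]]
contact_force: [2.4, -2.9, 1.0]
finger_gap: 0.0564
finger_force: 1.6
```

```bash
python3 go.py .5328 -.0278 .241 51
```

```text
pos [ 0.5325 -0.0273  0.2427] yaw 50.73 j [-0.41  0.52  0.5   2.   -0.37  0.71 -0.37] gap 0.0564 F [ 2.4 -2.9  1. ] t 6.55
shift now-axes cm [-0.02  0.05  0.17] goal-axes cm [-0.02  0.05  0.17] turn tool rotvec [ 0.03 -0.04 -0.27] tilt [ 0.03 -0.04 -0.  ]
```

Call:
carry_out(increments="0 0 0 0 0 0 -1; 0 0 0 0 0 0 -1; 0 0 0 0 0 0 -1; 0 0 -1.4 0 0 0 -1; 0 0 -1.4 0 0 0 -1")

```text
clock: 7.05
tcp_pos: [0.5319, -0.0275, 0.2707]
tcp_rot: [[0.633, 0.774, -0.002], [0.774, -0.633, -0.0], [-0.001, -0.001, -1.0]]
contact_force: [0.0, -0.2, -4.8]
finger_gap: 0.0555
finger_force: 30.0
```

Call:
carry_out(increments="1.2 -1.8 0 0 0 0 -1; 1.8 -2.6 0 0 0 0 -1; 1.8 -2.6 0 0 0 0 -1; 1.8 -2.6 0 0 0 0 -1; 1.8 -2.6 0 0 0 0 -1")

```text
clock: 7.55
tcp_pos: [0.4907, 0.1159, 0.2712]
tcp_rot: [[0.633, 0.774, 0.0], [0.774, -0.633, 0.0], [0.001, 0.0, -1.0]]
contact_force: [-0.0, 0.9, -4.0]
finger_gap: 0.056
finger_force: 30.0
```

Call:
carry_out(increments="1.8 -2.6 0 0 0 0 -1; 1.3 -2 0 0 0 -4 -1; 1 -1.6 0 0 0 -6 -1; 0 0 0 0 0 -8 -1; 0 0 0 0 0 -8 -1")

```text
clock: 8.05
tcp_pos: [0.4675, 0.1863, 0.2711]
tcp_rot: [[0.222, 0.975, 0.0], [0.975, -0.222, 0.0], [0.0, 0.0, -1.0]]
contact_force: [0.3, -1.0, -3.9]
finger_gap: 0.0556
finger_force: 30.0
```

Call:
carry_out(increments="0 0 0 0 0 -8 -1; 0 0 0 0 0 -8 -1; 0 0 0 0 0 -8 -1; 0 0 0 0 0 -8 -1; 0 0 0 0 0 -8 -1")

```text
clock: 8.55
tcp_pos: [0.4679, 0.1852, 0.2712]
tcp_rot: [[-0.454, 0.891, 0.001], [0.891, 0.454, -0.0], [-0.001, 0.001, -1.0]]
contact_force: [0.1, 0.6, -4.6]
finger_gap: 0.0561
finger_force: 30.0
```

Call:
carry_out(increments="0 0 0 0 0 -8 -1; 0 0 0 0 0 -8 -1; 0 0 0 0 0 -8 -1; 0 0 0 0 0 -8 -1; 0 0 0 0 0 -8 -1")

```text
clock: 9.05
tcp_pos: [0.468, 0.1851, 0.2712]
tcp_rot: [[-0.921, 0.39, 0.001], [0.39, 0.921, -0.001], [-0.001, -0.0, -1.0]]
contact_force: [-0.2, 0.4, -4.2]
finger_gap: 0.0559
finger_force: 30.0
```

Call:
carry_out(increments="0 0 0 0 0 -8 -1; 0 0 0 0 0 -8 -1; 0 0 0 0 0 -8 -1; 0 0 0 0 0 -5 -1; 0 0 0 0 0 0 -1")

```text
clock: 9.55
tcp_pos: [0.4681, 0.1849, 0.271]
tcp_rot: [[-0.995, -0.1, 0.001], [-0.1, 0.995, -0.001], [-0.001, -0.001, -1.0]]
contact_force: [0.5, -0.2, -4.2]
finger_gap: 0.0553
finger_force: 30.0
```

```bash
python3 go.py .469 .186 .2707 185.8
python3 - <<'E'
from h import *
from rig import vision
s=vision.camera("scene");pickle.dump(s,open("s3.pkl","wb"));w=vision.camera("wrist");pickle.dump(w,open("w3.pkl","wb"))
a=cv2.resize(s["pixels"][140:250,280:480],(800,440),interpolation=cv2.INTER_CUBIC)
cv2.imwrite("pics/s3.png",a)
E
```

```text
pos [0.4681 0.1849 0.271 ] yaw -174.25 j [-0.4   0.41 -0.1   2.01  0.06  0.72  1.13] gap 0.0553 F [ 0.5 -0.2 -4.2] t 9.55
shift now-axes cm [-0.1   0.1   0.03] goal-axes cm [-0.1   0.1   0.03] turn tool rotvec [-0.04  0.05 -0.05] tilt [-0.04  0.05 -0.  ]
```

View pics/s3.png

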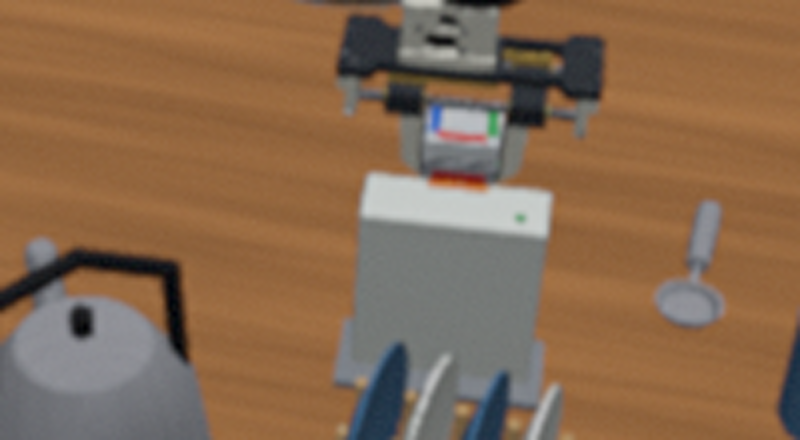

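The scene crop shows the caddy held upright, red stripe towards the reader and centred on the orange stripe at (458,182). Now I press.

Call:
carry_out(increments="-1.3 0.1 0 0 0 0 -1; -1.3 0 0 0 0 0 -1; -0.7 0 0 0 0 0 -1; -0.4 0 0 0 0 0 -1; 0 0 0 0 0 0 -1")

```text
clock: 10.15
tcp_pos: [0.5052, 0.1901, 0.27]
tcp_rot: [[-0.995, -0.099, -0.0], [-0.099, 0.995, -0.0], [0.0, -0.0, -1.0]]
contact_force: [-0.4, -0.1, -4.0]
finger_gap: 0.056
finger_force: 30.0
```

Call:
carry_out(increments="-0.2 0 0 0 0 0 -1; -0.2 0 0 0 0 0 -1; -0.2 0 0 0 0 0 -1; -0.2 0 0 0 0 0 -1; 0 0 0 0 0 0 -1")

```text
clock: 10.65
tcp_pos: [0.5124, 0.1908, 0.2702]
tcp_rot: [[-0.995, -0.1, -0.001], [-0.1, 0.995, -0.0], [0.001, -0.0, -1.0]]
contact_force: [-2.4, 0.0, -1.8]
finger_gap: 0.0556
finger_force: 30.0
```

```bash
python3 go.py .519 .191 .2707 185.8
```

```text
pos [0.5124 0.1908 0.2702] yaw -174.28 j [-0.38  0.47 -0.09  1.91  0.06  0.77  1.16] gap 0.0556 F [-2.4  0.  -1.8] t 10.65
shift now-axes cm [-0.66 -0.05 -0.05] goal-axes cm [-0.66 -0.05 -0.05] turn tool rotvec [-0.01 -0.05 -0.08] tilt [-0.01 -0.05  0.  ]
```

Call:
carry_out(increments="-0.2 0 0 0 0 0 -1; -0.2 0 0 0 0 0 -1; -0.2 0 0 0 0 0 -1; -0.2 0 0 0 0 0 -1; 0 0 0 0 0 0 -1")

```text
clock: 11.15
tcp_pos: [0.5205, 0.1917, 0.2701]
tcp_rot: [[-0.995, -0.1, -0.001], [-0.1, 0.995, -0.0], [0.001, -0.0, -1.0]]
contact_force: [-6.2, 0.7, -2.1]
finger_gap: 0.0561
finger_force: 30.0
```

```bash
python3 go.py .519 .191 .2707 185.8;python3 - <<'E'
from h import *
from rig import vision,ctrl
w=vision.camera("scene");cv2.imwrite("pics/s4.png",cv2.resize(w["pixels"][120:220,340:460],(720,600),interpolation=cv2.INTER_CUBIC))
for i in range(3): vision.camera("top");print(ctrl.state()["contact_force"].round(2),ctrl.state()["clock"])
E
```

```text
pos [0.5205 0.1917 0.2701] yaw -174.29 j [-0.38  0.48 -0.09  1.89  0.06  0.78  1.16] gap 0.0561 F [-6.2  0.7 -2.1] t 11.15
shift now-axes cm [ 0.15 -0.05 -0.06] goal-axes cm [ 0.15 -0.05 -0.06] turn tool rotvec [-0.   -0.04 -0.09] tilt [-0.   -0.04  0.  ]
[-4.83 -0.48 -1.96] 11.25
[-5.85  0.   -2.03] 11.3
[-5.61  0.44 -1.41] 11.35
```

View pics/s4.png

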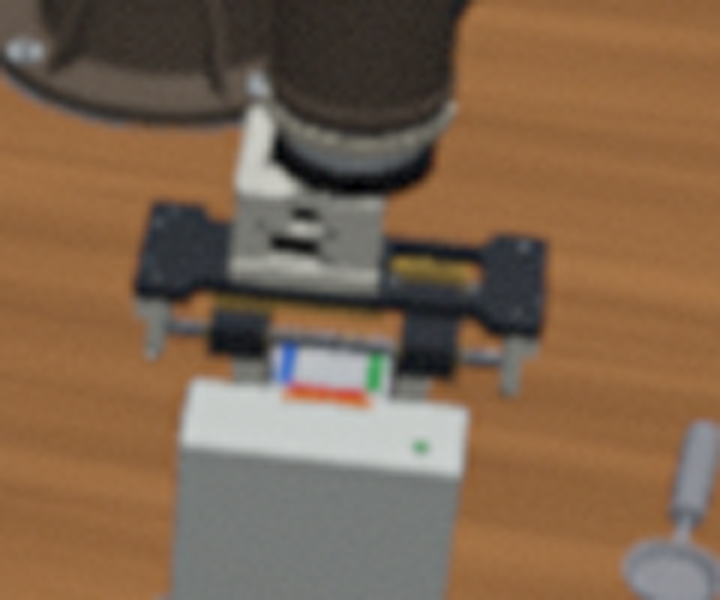

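The picture shows the caddy's red edge against the reader, centred on the orange stripe at (327,395), and the force of about 5.5 N means the pad is roughly 10 mm in. I hold, back off and turn by half for yellow.

Call:
carry_out(increments="0 0 0 0 0 0 -1; 0 0 0 0 0 0 -1; 0 0 0 0 0 0 -1; 0 0 0 0 0 0 -1; 0 0 0 0 0 0 -1")

```text
clock: 11.85
tcp_pos: [0.5203, 0.1917, 0.2701]
tcp_rot: [[-0.995, -0.1, -0.0], [-0.1, 0.995, -0.0], [0.0, -0.0, -1.0]]
contact_force: [-5.3, 0.3, -2.8]
finger_gap: 0.0559
finger_force: 30.0
```

Call:
carry_out(increments="0.5 0 0 0 0 0 -1; 1.5 0 0 0 0 0 -1; 2 0 0 0 0 0 -1; 1.5 0 0 0 0 0 -1; 1 0 0 0 0 0 -1")

```text
clock: 12.35
tcp_pos: [0.4554, 0.1851, 0.2706]
tcp_rot: [[-0.995, -0.1, 0.002], [-0.1, 0.995, 0.001], [-0.002, 0.0, -1.0]]
contact_force: [0.7, -0.3, -4.0]
finger_gap: 0.0559
finger_force: 30.0
```

Call:
carry_out(increments="0 0 0 0 0 5 -1; 0 0 0 0 0 8.5 -1; 0 0 0 0 0 8.5 -1; 0 0 0 0 0 8.5 -1; 0 0 0 0 0 8.5 -1")

```text
clock: 12.85
tcp_pos: [0.4566, 0.1853, 0.2707]
tcp_rot: [[-0.833, 0.554, 0.002], [0.554, 0.833, 0.001], [-0.001, 0.002, -1.0]]
contact_force: [-0.4, 0.6, -3.1]
finger_gap: 0.0562
finger_force: 30.0
```

Call:
carry_out(increments="0 0 0 0 0 8.5 -1; 0 0 0 0 0 8.5 -1; 0 0 0 0 0 8.5 -1; 0 0 0 0 0 8.5 -1; 0 0 0 0 0 8.5 -1")

```text
clock: 13.35
tcp_pos: [0.4565, 0.1853, 0.2707]
tcp_rot: [[-0.24, 0.971, 0.002], [0.971, 0.24, 0.001], [0.0, 0.003, -1.0]]
contact_force: [0.2, 0.6, -4.1]
finger_gap: 0.0561
finger_force: 30.0
```

Call:
carry_out(increments="0 0 0 0 0 8.5 -1; 0 0 0 0 0 8.5 -1; 0 0 0 0 0 8.5 -1; 0 0 0 0 0 8.5 -1; 0 0 0 0 0 8.5 -1")

```text
clock: 13.85
tcp_pos: [0.4565, 0.1854, 0.2707]
tcp_rot: [[0.479, 0.878, 0.002], [0.878, -0.479, 0.001], [0.002, 0.002, -1.0]]
contact_force: [-0.1, 0.0, -4.6]
finger_gap: 0.0556
finger_force: 30.0
```

Call:
carry_out(increments="0 0 0 0 0 8.5 -1; 0 0 0 0 0 8.5 -1; 0 0 0 0 0 8.5 -1; 0 0 0 0 0 8.5 -1; 0 0 0 0 0 8.5 -1")

```text
clock: 14.35
tcp_pos: [0.4565, 0.1854, 0.2707]
tcp_rot: [[0.946, 0.324, 0.002], [0.324, -0.946, 0.001], [0.002, 0.0, -1.0]]
contact_force: [0.9, 0.3, -4.5]
finger_gap: 0.056
finger_force: 30.0
```

Call:
carry_out(increments="0 0 0 0 0 8.5 -1; 0 0 0 0 0 5 -1; 0 0 0 0 0 0 -1; 0 0 0 0 0 0 -1")

```text
clock: 14.75
tcp_pos: [0.4562, 0.1854, 0.2705]
tcp_rot: [[0.995, 0.103, 0.001], [0.103, -0.995, 0.0], [0.001, 0.0, -1.0]]
contact_force: [0.4, -0.8, -3.7]
finger_gap: 0.0556
finger_force: 30.0
```

```bash
python3 go.py .469 .186 .2707 5.8
python3 - <<'E'
from h import *
from rig import vision
s=vision.camera("scene");w=vision.camera("wrist")
a=cv2.resize(s["pixels"][110:220,300:460],(640,440),interpolation=cv2.INTER_CUBIC)
b=w["pixels"][:250]
cv2.imwrite("pics/s5.png",a);cv2.imwrite("pics/w5.png",w["pixels"])
E
```

```text
pos [0.4562 0.1854 0.2705] yaw 5.91 j [-1.04  0.47  0.74  2.09 -0.46  0.75 -1.47] gap 0.0556 F [ 0.4 -0.8 -3.7] t 14.75
shift now-axes cm [ 1.28  0.07 -0.02] goal-axes cm [ 1.28  0.07 -0.02] turn tool rotvec [ 0.   -0.07  0.11] tilt [ 0.   -0.07 -0.  ]
```

View pics/s5.png

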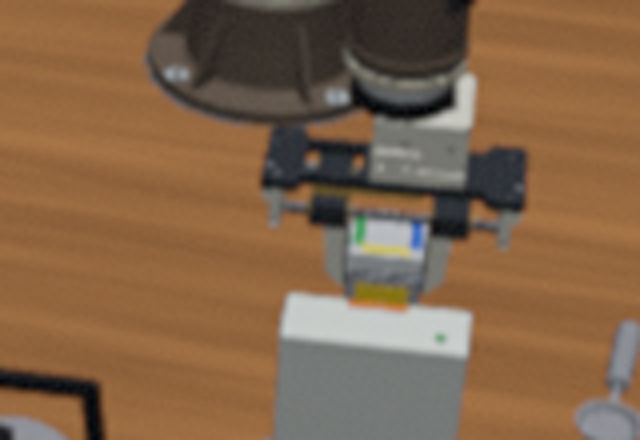

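The crop shows the caddy upright with yellow facing the reader, in line with the orange stripe at (380,300). I press again.

Call:
carry_out(increments="1.2 0.1 0 0 0 0 -1; 1.5 0 0 0 0 0 -1; 1.3 0 0 0 0 0 -1; 0.7 0 0 0 0 0 -1; 0.3 0 0 0 0 0 -1")

```text
clock: 15.35
tcp_pos: [0.5067, 0.189, 0.2702]
tcp_rot: [[0.995, 0.1, 0.001], [0.1, -0.995, -0.0], [0.001, 0.0, -1.0]]
contact_force: [0.5, -0.1, -4.4]
finger_gap: 0.0559
finger_force: 30.0
```

Call:
carry_out(increments="0.3 0 0 0 0 0 -1; 0.2 0 0 0 0 0 -1; 0.2 0 0 0 0 0 -1; 0.2 0 0 0 0 0 -1; 0 0 0 0 0 0 -1")

```text
clock: 15.85
tcp_pos: [0.5143, 0.19, 0.2701]
tcp_rot: [[0.995, 0.1, -0.001], [0.1, -0.995, -0.0], [-0.001, 0.0, -1.0]]
contact_force: [-3.8, -1.5, -2.5]
finger_gap: 0.0559
finger_force: 30.0
```

```bash
python3 go.py .519 .191 .2707 5.8
```

```text
pos [0.5143 0.19   0.2701] yaw 5.72 j [-0.96  0.55  0.72  1.95 -0.49  0.82 -1.44] gap 0.0559 F [-3.8 -1.5 -2.5] t 15.85
shift now-axes cm [ 0.48 -0.06 -0.06] goal-axes cm [ 0.48 -0.06 -0.06] turn tool rotvec [ 0.01  0.06 -0.08] tilt [0.01 0.06 0.  ]
```

Call:
carry_out(increments="0.2 0 0 0 0 0 -1; 0.2 0 0 0 0 0 -1; 0 0 0 0 0 0 -1; 0 0 0 0 0 0 -1; 0 0 0 0 0 0 -1")

```text
clock: 16.35
tcp_pos: [0.5184, 0.1904, 0.2701]
tcp_rot: [[0.995, 0.1, -0.001], [0.1, -0.995, -0.0], [-0.001, 0.0, -1.0]]
contact_force: [-4.7, -2.1, -4.6]
finger_gap: 0.0553
finger_force: 30.0
```

Call:
carry_out(increments="0 0 0 0 0 0 -1; 0 0 0 0 0 0 -1; 0 0 0 0 0 0 -1; 0 0 0 0 0 0 -1; 0 0 0 0 0 0 -1")

```text
clock: 16.85
tcp_pos: [0.5184, 0.1904, 0.2701]
tcp_rot: [[0.995, 0.1, -0.001], [0.1, -0.995, -0.0], [-0.001, 0.0, -1.0]]
contact_force: [-5.0, -2.7, -6.2]
finger_gap: 0.0558
finger_force: 30.0
```

```bash
python3 go.py .45 .03 .2707 5.8
python3 - <<'E'
from rig import ctrl,vision
import numpy as np
F=[]
for i in range(5): vision.camera("top");F.append(ctrl.state()["contact_force"])
print(np.mean(F,0))
E
```

```text
pos [0.5184 0.1904 0.2701] yaw 5.71 j [-0.95  0.55  0.72  1.94 -0.49  0.83 -1.44] gap 0.0558 F [-5.  -2.7 -6.2] t 16.85
shift now-axes cm [-8.4  15.28 -0.06] goal-axes cm [-8.43 15.27 -0.06] turn tool rotvec [ 0.01  0.03 -0.09] tilt [0.01 0.03 0.  ]
[-4.85823707 -2.06338842 -5.50481084]
```

Call:
carry_out(increments="-0.5 0 0 0 0 0 -1; -1.5 0 0 0 0 0 -1; -2 0 0 0 0 0 -1; -2 0 0 0 0 0 -1; 0 1.3 0 0 0 0 -1")

```text
clock: 17.6
tcp_pos: [0.4585, 0.1731, 0.2704]
tcp_rot: [[0.995, 0.103, -0.0], [0.103, -0.995, 0.002], [-0.0, -0.002, -1.0]]
contact_force: [-0.1, 0.5, -4.2]
finger_gap: 0.0557
finger_force: 30.0
```

Call:
carry_out(increments="0 2.5 0 0 0 0 -1; 0 3.5 0 0 0 0 -1; 0 3.5 0 0 0 0 -1; 0 3 0 0 0 0 -1; 0 1.5 0 0 0 0 -1")

```text
clock: 18.1
tcp_pos: [0.4754, 0.029, 0.2712]
tcp_rot: [[0.995, 0.096, 0.004], [0.096, -0.995, -0.001], [0.004, 0.001, -1.0]]
contact_force: [-0.9, -0.4, -3.2]
finger_gap: 0.0558
finger_force: 30.0
```

Call:
carry_out(increments="0 0 0.8 0 0 0 -1; 0 0 0.9 0 0 0 -1; 0 0 0.6 0 0 0 -1; 0 0 0.3 0 0 0 -1; 0 0 0 0 0 0 -1")

```text
clock: 18.6
tcp_pos: [0.474, 0.0329, 0.2436]
tcp_rot: [[0.995, 0.101, -0.001], [0.101, -0.995, -0.0], [-0.001, 0.0, -1.0]]
contact_force: [-0.2, -0.3, -3.2]
finger_gap: 0.0557
finger_force: 30.0
```

```bash
python3 go.py .45 .03 .2427 5.8
```

```text
pos [0.474  0.0329 0.2436] yaw 5.79 j [-0.7   0.48  0.69  2.15 -0.5   0.67 -1.13] gap 0.0557 F [-0.2 -0.3 -3.2] t 18.6
shift now-axes cm [-2.42  0.05  0.1 ] goal-axes cm [-2.42  0.05  0.09] turn tool rotvec [ 0.01  0.06 -0.01] tilt [0.01 0.06 0.  ]
```

Call:
carry_out(increments="0 0 0.1 0 0 0 -1; 0 0 0.05 0 0 0 -1; 0 0 0 0 0 0 -1; 0 0 0 0 0 0 -1")

```text
clock: 19.0
tcp_pos: [0.4742, 0.0323, 0.2429]
tcp_rot: [[0.995, 0.1, 0.0], [0.1, -0.995, 0.0], [0.0, -0.0, -1.0]]
contact_force: [-0.1, 0.1, -3.0]
finger_gap: 0.0558
finger_force: 30.0
```

Call:
carry_out(increments="0 0 0.05 0 0 0 -1; 0 0 0 0 0 0 -1; 0 0 0.05 0 0 0 -1; 0 0 0 0 0 0 -1")

```text
clock: 19.4
tcp_pos: [0.4743, 0.032, 0.2425]
tcp_rot: [[0.995, 0.099, 0.0], [0.099, -0.995, 0.001], [0.001, -0.001, -1.0]]
contact_force: [-4.0, -1.2, 14.5]
finger_gap: 0.056
finger_force: 30.0
```

Call:
carry_out(increments="0 0 0 0 0 0 1; 0 0 0 0 0 0 1; 0 0 0 0 0 0 1; 0 0 0 0 0 0 1; 0 0 0 0 0 0 1")

```text
clock: 19.9
tcp_pos: [0.4742, 0.0323, 0.2417]
tcp_rot: [[0.995, 0.1, -0.0], [0.1, -0.995, -0.0], [-0.0, 0.0, -1.0]]
contact_force: [0.8, 0.8, -0.0]
finger_gap: 0.0896
finger_force: 0.0
```

```bash
python3 go.py .4743 .032 .32 5.8
```

```text
pos [0.4742 0.0323 0.2417] yaw 5.72 j [-0.69  0.49  0.69  2.15 -0.5   0.67 -1.13] gap 0.0896 F [ 0.8  0.8 -0. ] t 19.9
shift now-axes cm [ 0.01  0.03 -7.83] goal-axes cm [ 0.01  0.03 -7.83] turn tool rotvec [ 0.    0.   -0.08] tilt [0. 0. 0.]
```

Call:
carry_out(increments="0 0 -2 0 0 0 1; 0 0 -3 0 0 0 1; 0 0 -3.5 0 0 0 1; 0 0 0 0 0 -8.5 1; 0 0 0 0 0 -8.5 1")

```text
clock: 20.4
tcp_pos: [0.4745, 0.0325, 0.3277]
tcp_rot: [[0.92, 0.392, 0.002], [0.392, -0.92, 0.001], [0.002, 0.0, -1.0]]
contact_force: [0.1, -0.4, 0.0]
finger_gap: 0.092
finger_force: 0.0
```

Call:
carry_out(increments="0 0 0 0 0 -8.5 1; 0 0 0 0 0 -8.5 1; 0 0 0 0 0 -8.5 1; 0 0 0 0 0 -8.5 1; 0 0 0 0 0 -8.5 1")

```text
clock: 20.9
tcp_pos: [0.4741, 0.0322, 0.3267]
tcp_rot: [[0.414, 0.91, -0.0], [0.91, -0.414, 0.0], [-0.0, -0.0, -1.0]]
contact_force: [-0.5, 0.3, 0.7]
finger_gap: 0.0918
finger_force: 0.0
```

Call:
carry_out(increments="0 0 0 0 0 -8.5 1; 0 0 0 0 0 -8.5 1; 0 0 0 0 0 -8.5 1; 0 0 0 0 0 -5 1; 0 0 0 0 0 0 1")

```text
clock: 21.4
tcp_pos: [0.4741, 0.0321, 0.3267]
tcp_rot: [[-0.101, 0.995, -0.0], [0.995, 0.101, 0.0], [0.0, -0.0, -1.0]]
contact_force: [-0.1, 0.2, 0.0]
finger_gap: 0.0923
finger_force: 0.0
```

```bash
python3 go.py .4743 .032 .2425 95.8
python3 - <<'E'
from h import *
from rig import vision
for n in("wrist","scene"):
    w=vision.camera(n);pickle.dump(w,open(n+"6.pkl","wb"));hsv=cv2.cvtColor(w["pixels"],cv2.COLOR_BGR2HSV)
    for c,lo,hi in [("red",(0,150,120),(8,255,255)),("green",(50,120,100),(80,255,255)),("yellow",(25,120,150),(35,255,255)),("blue",(105,150,150),(125,255,255))]:
        m=cv2.inRange(hsv,lo,hi)
        for k in cv2.findContours(m,cv2.RETR_EXTERNAL,cv2.CHAIN_APPROX_NONE)[0]:
            if cv2.contourArea(k)>8:
                u,v=cv2.minAreaRect(k)[0];P=onz(w,u,v,.11)
                if abs(P[0]-.474)<.06 and abs(P[1]-.032)<.06: print(n,c,cv2.contourArea(k),u,v,P.round(4))
E
```

```text
pos [0.4741 0.0321 0.3267] yaw 95.77 j [-0.52  0.29  0.42  2.05 -0.16  0.83  0.1 ] gap 0.0923 F [-0.1  0.2  0. ] t 21.4
shift now-axes cm [-0.01  0.02  8.42] goal-axes cm [-0.01  0.02  8.42] turn tool rotvec [-0.   -0.01 -0.03] tilt [-0.   -0.01  0.  ]
wrist red 656.5 286.8449401855469 224.46751403808594 [0.4534 0.0299 0.11  ]
wrist green 637.5 323.0 258.5 [0.4765 0.0106 0.11  ]
wrist yellow 651.0 359.5121765136719 224.48838806152344 [0.4955 0.0342 0.11  ]
wrist blue 744.5 323.0 190.5 [0.4723 0.0524 0.11  ]
```

Call:
carry_out(increments="0 0 2.5 0 0 0 1; 0 0 3 0 0 0 1; 0 0 2 0 0 0 1; 0 0 0.9 0 0 0 1; 0 0 0 0 0 0 1")

```text
clock: 22.0
tcp_pos: [0.4738, 0.0322, 0.2419]
tcp_rot: [[-0.098, 0.995, -0.002], [0.995, 0.098, -0.001], [-0.0, -0.002, -1.0]]
contact_force: [0.3, -0.4, -0.1]
finger_gap: 0.0919
finger_force: 0.0
```

Call:
carry_out(increments="0 0 0 0 0 0 -1; 0 0 0 0 0 0 -1; 0 0 0 0 0 0 -1; 0 0 0 0 0 0 -1; 0 0 0 0 0 0 -1")

```text
clock: 22.5
tcp_pos: [0.4743, 0.0323, 0.2431]
tcp_rot: [[-0.1, 0.995, 0.001], [0.995, 0.1, 0.0], [0.0, 0.001, -1.0]]
contact_force: [0.8, -0.7, 2.7]
finger_gap: 0.0564
finger_force: 1.4
```

Call:
carry_out(increments="0 0 0 0 0 0 -1; 0 0 0 0 0 0 -1; 0 0 0 0 0 0 -1")

```text
clock: 22.8
tcp_pos: [0.4744, 0.0323, 0.2431]
tcp_rot: [[-0.1, 0.995, 0.001], [0.995, 0.1, 0.0], [0.0, 0.001, -1.0]]
contact_force: [-0.5, 0.7, 5.5]
finger_gap: 0.0558
finger_force: 30.0
```

```bash
python3 go.py .456 .1848 .2707 185.8
```

```text
pos [0.4744 0.0323 0.2431] yaw 95.72 j [-0.46  0.43  0.36  2.13 -0.26  0.62  0.18] gap 0.0558 F [-0.5  0.7  5.5] t 22.8
shift now-axes cm [15.36 -0.31 -2.76] goal-axes cm [ 0.29 15.36 -2.76] turn tool rotvec [ 4.000e-02  2.000e-02 -9.008e+01] tilt [ 0.04 -0.01 -0.  ]
```

Call:
carry_out(increments="0 0 -1.2 0 0 0 -1; 0 0 -1.6 0 0 0 -1; 1.5 0 0 0 0 0 -1; 2.5 0 0 0 0 0 -1; 3 -0.1 0 0 0 0 -1")

```text
clock: 23.3
tcp_pos: [0.4659, 0.1016, 0.2713]
tcp_rot: [[-0.097, 0.995, -0.0], [0.995, 0.097, -0.0], [-0.0, -0.0, -1.0]]
contact_force: [0.1, 0.4, -4.2]
finger_gap: 0.0556
finger_force: 30.0
```

Call:
carry_out(increments="3 -0.1 0 0 0 0 -1; 2.9 -0.1 0 0 0 0 -1; 2.5 0 0 0 0 -5 -1; 0 0 0 0 0 -8.5 -1; 0 0 0 0 0 -8.5 -1")

```text
clock: 23.8
tcp_pos: [0.4554, 0.1864, 0.2708]
tcp_rot: [[-0.476, 0.879, -0.0], [0.879, 0.476, -0.001], [-0.0, -0.001, -1.0]]
contact_force: [0.4, -0.0, -3.9]
finger_gap: 0.056
finger_force: 30.0
```

Call:
carry_out(increments="0 0 0 0 0 -8.5 -1; 0 0 0 0 0 -8.5 -1; 0 0 0 0 0 -8.5 -1; 0 0 0 0 0 -8.5 -1; 0 0 0 0 0 -8.5 -1")

```text
clock: 24.3
tcp_pos: [0.4557, 0.1851, 0.2709]
tcp_rot: [[-0.944, 0.329, -0.0], [0.329, 0.944, -0.001], [0.0, -0.001, -1.0]]
contact_force: [-0.3, 0.1, -4.0]
finger_gap: 0.0558
finger_force: 30.0
```

Call:
carry_out(increments="0 0 0 0 0 -8.5 -1; 0 0 0 0 0 -8.5 -1; 0 0 0 0 0 -8.5 -1; 0 0 0 0 0 0 -1; 0 0 0 0 0 0 -1")

```text
clock: 24.8
tcp_pos: [0.4558, 0.1849, 0.2708]
tcp_rot: [[-0.995, -0.097, -0.0], [-0.097, 0.995, -0.0], [0.0, -0.0, -1.0]]
contact_force: [0.6, -0.2, -4.6]
finger_gap: 0.0557
finger_force: 30.0
```

```bash
python3 go.py .456 .1848 .2708 185.8
```

```text
pos [0.4558 0.1849 0.2708] yaw -174.45 j [-0.46  0.39 -0.04  2.04  0.02  0.71  1.15] gap 0.0557 F [ 0.6 -0.2 -4.6] t 24.8
shift now-axes cm [-0.01 -0.02  0.  ] goal-axes cm [-0.01 -0.02  0.  ] turn tool rotvec [-0.01 -0.02 -0.25] tilt [-0.01 -0.02  0.  ]
```

Call:
carry_out(increments="-1.2 0 0 0 0 -0.25 -1; -1.6 0 0 0 0 0 -1; -1.4 0 0 0 0 0 -1; -0.7 0 0 0 0 0 -1; -0.3 0 0 0 0 0 -1")

```text
clock: 25.3
tcp_pos: [0.5085, 0.1906, 0.2706]
tcp_rot: [[-0.995, -0.103, 0.0], [-0.103, 0.995, -0.0], [-0.0, -0.0, -1.0]]
contact_force: [0.3, 1.0, -4.2]
finger_gap: 0.0562
finger_force: 30.0
```

Call:
carry_out(increments="-0.2 0 0 0 0 0 -1; -0.2 0 0 0 0 0 -1; -0.2 0 0 0 0 0 -1; -0.2 0 0 0 0 0 -1; -0.2 0 0 0 0 0 -1")

```text
clock: 25.8
tcp_pos: [0.517, 0.1915, 0.2705]
tcp_rot: [[-0.995, -0.104, -0.001], [-0.104, 0.995, -0.0], [0.001, -0.0, -1.0]]
contact_force: [-3.7, -0.7, -3.5]
finger_gap: 0.0559
finger_force: 30.0
```

```bash
python3 go.py .519 .191 .2708 185.8
```

```text
pos [0.517  0.1915 0.2705] yaw -174.02 j [-0.43  0.47 -0.03  1.9   0.02  0.77  1.2 ] gap 0.0559 F [-3.7 -0.7 -3.5] t 25.8
shift now-axes cm [-0.2  -0.07 -0.03] goal-axes cm [-0.2  -0.07 -0.03] turn tool rotvec [-0.01 -0.08  0.18] tilt [-0.01 -0.08  0.  ]
```

Call:
carry_out(increments="-0.2 0 0 0 0 0 -1; -0.1 0 0 0 0 0 -1; 0 0 0 0 0 0 -1; 0 0 0 0 0 0 -1; 0 0 0 0 0 0 -1")

```text
clock: 26.3
tcp_pos: [0.5201, 0.1918, 0.2706]
tcp_rot: [[-0.995, -0.104, -0.001], [-0.104, 0.995, -0.0], [0.001, -0.0, -1.0]]
contact_force: [-5.4, 0.4, -2.9]
finger_gap: 0.0555
finger_force: 30.0
```

```bash
python3 go.py .519 .191 .2708 185.8
python3 - <<'E'
from rig import ctrl,vision
import numpy as np
F=[]
for i in range(5): vision.camera("top");F.append(ctrl.state()["contact_force"])
print(np.mean(F,0))
E
```

```text
pos [0.5201 0.1918 0.2706] yaw -174.03 j [-0.43  0.47 -0.03  1.89  0.02  0.78  1.21] gap 0.0555 F [-5.4  0.4 -2.9] t 26.3
shift now-axes cm [ 0.12 -0.07 -0.02] goal-axes cm [ 0.12 -0.07 -0.02] turn tool rotvec [-0.01 -0.05  0.17] tilt [-0.01 -0.05  0.  ]
[-5.11734708 -0.49700153 -3.21978413]
```

Call:
carry_out(increments="0 0 0 0 0 0 -1; 0 0 0 0 0 0 -1; 0 0 0 0 0 0 -1; 0 0 0 0 0 0 -1; 0 0 0 0 0 0 -1")

```text
clock: 27.05
tcp_pos: [0.5201, 0.1918, 0.2706]
tcp_rot: [[-0.995, -0.104, -0.001], [-0.104, 0.995, -0.0], [0.001, -0.0, -1.0]]
contact_force: [-4.6, 0.0, -3.1]
finger_gap: 0.0561
finger_force: 30.0
```

Call:
carry_out(increments="0.5 0 0 0 0 0 -1; 1.5 0 0 0 0 0 -1; 2 0 0 0 0 0 -1; 1.5 0 0 0 0 0 -1; 1 0 0 0 0 0 -1")

```text
clock: 27.55
tcp_pos: [0.4554, 0.1852, 0.2712]
tcp_rot: [[-0.995, -0.104, 0.002], [-0.104, 0.995, 0.001], [-0.002, 0.001, -1.0]]
contact_force: [1.2, -1.3, -4.3]
finger_gap: 0.056
finger_force: 30.0
```

Call:
carry_out(increments="0 0 0 0 0 5 -1; 0 0 0 0 0 8.5 -1; 0 0 0 0 0 8.5 -1; 0 0 0 0 0 8.5 -1; 0 0 0 0 0 8.5 -1")

```text
clock: 28.05
tcp_pos: [0.4566, 0.1853, 0.2712]
tcp_rot: [[-0.835, 0.55, 0.002], [0.55, 0.835, 0.001], [-0.002, 0.002, -1.0]]
contact_force: [-0.9, 0.6, -3.5]
finger_gap: 0.056
finger_force: 30.0
```

Call:
carry_out(increments="0 0 0 0 0 8.5 -1; 0 0 0 0 0 8.5 -1; 0 0 0 0 0 8.5 -1; 0 0 0 0 0 8.5 -1; 0 0 0 0 0 8.5 -1")

```text
clock: 28.55
tcp_pos: [0.4565, 0.1854, 0.2712]
tcp_rot: [[-0.244, 0.97, 0.002], [0.97, 0.244, 0.001], [0.0, 0.003, -1.0]]
contact_force: [0.1, 0.5, -4.1]
finger_gap: 0.0563
finger_force: 30.0
```

Call:
carry_out(increments="0 0 0 0 0 8.5 -1; 0 0 0 0 0 8.5 -1; 0 0 0 0 0 8.5 -1; 0 0 0 0 0 8.5 -1; 0 0 0 0 0 8.5 -1")

```text
clock: 29.05
tcp_pos: [0.4565, 0.1854, 0.2713]
tcp_rot: [[0.475, 0.88, 0.002], [0.88, -0.475, 0.001], [0.002, 0.002, -1.0]]
contact_force: [-0.2, 0.5, -3.7]
finger_gap: 0.056
finger_force: 30.0
```

Call:
carry_out(increments="0 0 0 0 0 8.5 -1; 0 0 0 0 0 8.5 -1; 0 0 0 0 0 8.5 -1; 0 0 0 0 0 8.5 -1; 0 0 0 0 0 8.5 -1")

```text
clock: 29.55
tcp_pos: [0.4565, 0.1855, 0.2713]
tcp_rot: [[0.945, 0.328, 0.002], [0.328, -0.945, 0.001], [0.003, 0.0, -1.0]]
contact_force: [0.5, 0.3, -4.7]
finger_gap: 0.056
finger_force: 30.0
```

Call:
carry_out(increments="0 0 0 0 0 8.5 -1; 0 0 0 0 0 5 -1; 0 0 0 0 0 0 -1; 0 0 0 0 0 0 -1")

```text
clock: 29.95
tcp_pos: [0.4562, 0.1854, 0.271]
tcp_rot: [[0.994, 0.107, 0.001], [0.107, -0.994, 0.0], [0.001, -0.0, -1.0]]
contact_force: [-0.4, 0.5, -3.7]
finger_gap: 0.0556
finger_force: 30.0
```

```bash
python3 go.py .456 .1848 .2708 5.8
```

```text
pos [0.4562 0.1854 0.271 ] yaw 6.16 j [-1.09  0.49  0.81  2.09 -0.51  0.77 -1.42] gap 0.0556 F [-0.4  0.5 -3.7] t 29.95
shift now-axes cm [-0.02  0.06  0.02] goal-axes cm [-0.02  0.06  0.02] turn tool rotvec [-0.   -0.07  0.36] tilt [-0.   -0.07  0.  ]
```

Call:
carry_out(increments="1.2 0.1 0 0 0 0.3 -1; 1.6 0 0 0 0 0 -1; 1.4 0 0 0 0 0 -1; 0.7 0 0 0 0 0 -1; 0.3 0 0 0 0 0 -1")

```text
clock: 30.45
tcp_pos: [0.5088, 0.1891, 0.2708]
tcp_rot: [[0.995, 0.099, 0.001], [0.099, -0.995, -0.0], [0.001, 0.0, -1.0]]
contact_force: [0.5, 0.4, -4.5]
finger_gap: 0.0558
finger_force: 30.0
```

Call:
carry_out(increments="0.2 0 0 0 0 0 -1; 0.2 0 0 0 0 0 -1; 0.2 0 0 0 0 0 -1; 0.2 0 0 0 0 0 -1; 0.2 0 0 0 0 0 -1")

```text
clock: 30.95
tcp_pos: [0.5171, 0.1902, 0.2706]
tcp_rot: [[0.995, 0.099, -0.001], [0.099, -0.995, -0.0], [-0.001, 0.0, -1.0]]
contact_force: [-3.6, -1.7, -3.5]
finger_gap: 0.0559
finger_force: 30.0
```

Call:
carry_out(increments="0.1 0 0 0 0 0 -1; 0 0 0 0 0 0 -1; 0 0 0 0 0 0 -1; 0 0 0 0 0 0 -1")

```text
clock: 31.35
tcp_pos: [0.5183, 0.1903, 0.2706]
tcp_rot: [[0.995, 0.099, -0.001], [0.099, -0.995, -0.0], [-0.001, 0.0, -1.0]]
contact_force: [-3.8, -1.9, -4.2]
finger_gap: 0.0559
finger_force: 30.0
```

```bash
python3 go.py .519 .191 .2708 5.8
python3 - <<'E'
from rig import ctrl,vision
import numpy as np
F=[]
for i in range(5): vision.camera("top");F.append(ctrl.state()["contact_force"])
print(np.mean(F,0))
E
```

```text
pos [0.5183 0.1903 0.2706] yaw 5.66 j [-0.99  0.57  0.79  1.95 -0.54  0.84 -1.39] gap 0.0559 F [-3.8 -1.9 -4.2] t 31.35
shift now-axes cm [ 0.07 -0.06 -0.02] goal-axes cm [ 0.07 -0.06 -0.02] turn tool rotvec [ 0.    0.04 -0.14] tilt [0.   0.04 0.  ]
[-4.31408839 -2.09660263 -4.519362  ]
```

Call:
carry_out(increments="0.1 0 0 0 0 0 -1; 0.1 0 0 0 0 0 -1; 0 0 0 0 0 0 -1; 0 0 0 0 0 0 -1; 0 0 0 0 0 0 -1")

```text
clock: 32.1
tcp_pos: [0.5204, 0.1906, 0.2706]
tcp_rot: [[0.995, 0.099, -0.001], [0.099, -0.995, -0.0], [-0.001, 0.0, -1.0]]
contact_force: [-5.0, -2.0, -4.8]
finger_gap: 0.056
finger_force: 30.0
```

Call:
carry_out(increments="0 0 0 0 0 0 -1; 0 0 0 0 0 0 -1; 0 0 0 0 0 0 -1; 0 0 0 0 0 0 -1; 0 0 0 0 0 0 -1")

```text
clock: 32.6
tcp_pos: [0.5204, 0.1905, 0.2706]
tcp_rot: [[0.995, 0.099, -0.001], [0.099, -0.995, -0.0], [-0.001, 0.0, -1.0]]
contact_force: [-5.0, -2.0, -4.8]
finger_gap: 0.0557
finger_force: 30.0
```

```bash
python3 go.py .554 -.303 .32 2.7
```

```text
pos [0.5204 0.1905 0.2706] yaw 5.66 j [-0.99  0.57  0.78  1.94 -0.54  0.85 -1.39] gap 0.0557 F [-5.  -2.  -4.8] t 32.6
shift now-axes cm [-1.53 49.44 -4.94] goal-axes cm [ 1.03 49.46 -4.94] turn tool rotvec [0.   0.04 2.96] tilt [0.   0.04 0.  ]
```

Call:
carry_out(increments="-0.5 0 0 0 0 0 -1; -1.5 0 0 0 0 0 -1; -2 0 0 0 0 0 -1; -1.5 0 -0.7 0 0 0 -1; -1 1.5 -1.4 0 0 0 -1")

```text
clock: 33.1
tcp_pos: [0.4567, 0.1712, 0.2917]
tcp_rot: [[0.995, 0.102, 0.001], [0.102, -0.995, 0.001], [0.001, -0.001, -1.0]]
contact_force: [1.0, 0.0, -4.0]
finger_gap: 0.056
finger_force: 30.0
```

Call:
carry_out(increments="-0.4 2.5 -1.5 0 0 0 -1; -0.4 3.7 -1.5 0 0 0 -1; -0.4 3.9 -1.5 0 0 0 -1; -0.4 3.9 -1.5 0 0 0 -1; -0.4 3.9 -1.5 0 0 0 -1")

```text
clock: 33.6
tcp_pos: [0.4558, -0.0124, 0.3682]
tcp_rot: [[0.995, 0.099, 0.004], [0.099, -0.995, 0.001], [0.004, -0.0, -1.0]]
contact_force: [1.5, 0.3, -3.4]
finger_gap: 0.056
finger_force: 30.0
```

Call:
carry_out(increments="-0.4 3.9 -1.5 0 0 0 -1; -0.4 3.9 -1.5 0 0 0 -1; -0.4 3.9 -1.5 0 0 0 -1; -0.4 3.9 -1.5 0 0 0 -1; -0.4 3.9 -1.5 0 0 0 -1")

```text
clock: 34.1
tcp_pos: [0.4548, -0.2087, 0.4433]
tcp_rot: [[0.995, 0.099, 0.004], [0.099, -0.995, -0.0], [0.004, 0.001, -1.0]]
contact_force: [0.6, -0.5, -4.1]
finger_gap: 0.0558
finger_force: 30.0
```

Call:
carry_out(increments="-0.4 3.9 -1 0 0 0 -1; -0.4 3.5 0 0 0 0 -1; -0.3 2.4 0 0 0 3 -1; 0 0 0 0 0 0 -1; 0 0 0 0 0 0 -1")

```text
clock: 34.6
tcp_pos: [0.4534, -0.306, 0.4521]
tcp_rot: [[0.999, 0.046, 0.002], [0.046, -0.999, -0.001], [0.002, 0.001, -1.0]]
contact_force: [-0.5, 0.6, -4.6]
finger_gap: 0.0557
finger_force: 30.0
```

```bash
python3 go.py .554 -.303 .32 2.7
python3 - <<'E'
from h import *
from rig import vision
w=vision.camera("wrist");pickle.dump(w,open("w7.pkl","wb"));cv2.imwrite("pics/w7.png",w["pixels"])
print(proj(w,(.554,-.303,.03)),w["xyz"])
E
```

```text
pos [ 0.4534 -0.306   0.4521] yaw 2.62 j [-0.24  0.38  1.02  1.75 -0.34  1.21 -0.65] gap 0.0557 F [-0.5  0.6 -4.6] t 34.6
shift now-axes cm [10.05  0.15 13.22] goal-axes cm [10.07  0.18 13.21] turn tool rotvec [ 0.06 -0.09 -0.08] tilt [ 0.06 -0.09 -0.  ]
(np.float64(322.313972535045), np.float64(68.347474557489)) [ 0.5251785  -0.30311964  0.43262438]
```

Run:
```python
import cv2
im=cv2.imread("pics/w7.png")[15:125,260:390]
cv2.imwrite("pics/w7c.png",cv2.resize(im,None,fx=5,fy=5,interpolation=cv2.INTER_CUBIC))
```

```text
(no output)
```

View pics/w7c.png

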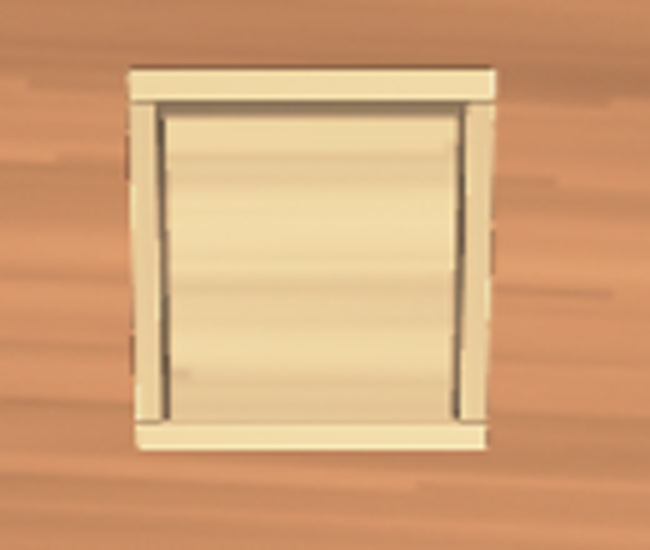

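The holder lies straight in view, with outer rim corners in the crop at (130,69), (495,69), (487,449) and (137,449). Turning those into points:

```bash
python3 - <<'E'
from h import *
w=pickle.load(open("w7.pkl","rb"))
def q(L): 
    P=np.array([onz(w,260+(u+.5)/5-.5,15+(v+.5)/5-.5,.03) for u,v in L]);E=np.roll(P,-1,0)-P
    print(P.mean(0).round(4),np.linalg.norm(E,axis=1).round(4),np.degrees(np.arctan2(E[:,1],E[:,0])).round(1))
q([(130,69),(495,69),(487,449),(137,449)]); q([(157,104),(467,104),(460,422),(163,422)])
E
python3 go.py .554 -.303 .32 2.7
```

```text
[ 0.5549 -0.3027  0.03  ] [0.075  0.0757 0.0759 0.0757] [ -87.4 -177.2   92.6    2.2]
[ 0.5544 -0.3026  0.03  ] [0.064  0.0634 0.0642 0.0634] [ -87.4 -177.4   92.6    2.5]
pos [ 0.4536 -0.3051  0.4519] yaw 2.72 j [-0.24  0.38  1.02  1.75 -0.34  1.21 -0.65] gap 0.056 F [ 0.7  0.  -3.9] t 34.65
shift now-axes cm [10.02  0.27 13.2 ] goal-axes cm [10.03  0.27 13.19] turn tool rotvec [ 0.01 -0.07  0.02] tilt [ 0.01 -0.07 -0.  ]
```

Call:
carry_out(increments="1.5 0 1.5 0 0 0 -1; 2.5 -0.1 3 0 0 0 -1; 2.5 -0.1 3.5 0 0 0 -1; 2.2 -0.1 3 0 0 0 -1; 1.4 0 2.2 0 0 0 -1")

```text
clock: 35.15
tcp_pos: [0.5564, -0.2947, 0.3174]
tcp_rot: [[0.999, 0.051, -0.0], [0.051, -0.999, 0.002], [-0.0, -0.002, -1.0]]
contact_force: [1.1, -0.4, -4.5]
finger_gap: 0.0557
finger_force: 30.0
```

Call:
carry_out(increments="0 0 0 0 0 0 -1; 0 0 0 0 0 0 -1; 0 0 0 0 0 0 -1")

```text
clock: 35.45
tcp_pos: [0.5537, -0.2979, 0.3213]
tcp_rot: [[0.999, 0.047, 0.002], [0.047, -0.999, -0.001], [0.002, 0.001, -1.0]]
contact_force: [0.3, -0.4, -3.2]
finger_gap: 0.0557
finger_force: 30.0
```

```bash
python3 go.py .5546 -.3027 .32 2.5
python3 - <<'E'
from h import *
from rig import vision,ctrl
w=vision.camera("wrist");T=ctrl.state()["tcp_pos"];hsv=cv2.cvtColor(w["pixels"],cv2.COLOR_BGR2HSV);z=T[2]-.133
for c,lo,hi in [("red",(0,150,120),(8,255,255)),("green",(50,120,100),(80,255,255)),("yellow",(25,120,150),(35,255,255)),("blue",(105,150,150),(125,255,255))]:
    for k in cv2.findContours(cv2.inRange(hsv,lo,hi),cv2.RETR_EXTERNAL,cv2.CHAIN_APPROX_NONE)[0]:
        if cv2.contourArea(k)>30:
            r=cv2.minAreaRect(k);print(c,cv2.contourArea(k),np.round(r[0],1),np.round(r[1],1),(onz(w,*r[0],z)-T)[:2].round(4))
E
```

```text
pos [ 0.5537 -0.2979  0.3213] yaw 2.67 j [-0.14  0.64  0.87  1.71 -0.56  1.05 -0.6 ] gap 0.0557 F [ 0.3 -0.4 -3.2] t 35.45
shift now-axes cm [0.07 0.48 0.13] goal-axes cm [0.07 0.48 0.13] turn tool rotvec [ 0.06 -0.09  0.17] tilt [ 0.06 -0.09 -0.  ]
red 630.0 [263.5 322. ] [32. 21.] [-0.0077  0.0204]
red 187.5 [260.5 266.5] [ 9. 21.] [0.0144 0.0215]
blue 2063.0 [321.  252.5] [104.  21.] [0.0206 0.0008]
```

Call:
carry_out(increments="0.1 0.5 0 0 0 0.1 -1; 0 0 0 0 0 0 -1; 0 0 0 0 0 0 -1; 0 0 0 0 0 0 -1")

```text
clock: 35.9
tcp_pos: [0.5551, -0.3028, 0.3199]
tcp_rot: [[0.999, 0.045, 0.0], [0.045, -0.999, 0.0], [0.0, -0.0, -1.0]]
contact_force: [0.7, 0.5, -4.0]
finger_gap: 0.0557
finger_force: 30.0
```

```bash
python3 go.py .5547 -.3027 .2491 2.5
```

```text
pos [ 0.5551 -0.3028  0.3199] yaw 2.56 j [-0.13  0.65  0.87  1.7  -0.56  1.06 -0.6 ] gap 0.0557 F [ 0.7  0.5 -4. ] t 35.9
shift now-axes cm [-0.05 -0.01  7.08] goal-axes cm [-0.04 -0.01  7.08] turn tool rotvec [-0.01 -0.01  0.06] tilt [-0.01 -0.01  0.  ]
```

Call:
carry_out(increments="0 0 1.2 0 0 0 -1; 0 0 1.2 0 0 0 -1; 0 0 1 0 0 0 -1; 0 0 0.8 0 0 0 -1; 0 0 0 0 0 0 -1")

```text
clock: 36.4
tcp_pos: [0.5549, -0.3023, 0.276]
tcp_rot: [[0.999, 0.045, -0.002], [0.045, -0.999, 0.001], [-0.002, -0.001, -1.0]]
contact_force: [-0.0, -0.0, -3.1]
finger_gap: 0.0555
finger_force: 30.0
```

```bash
python3 go.py .5547 -.3027 .2491 2.5
```

```text
pos [ 0.5549 -0.3023  0.276 ] yaw 2.56 j [-0.1   0.7   0.83  1.74 -0.6   0.98 -0.57] gap 0.0555 F [-0.  -0.  -3.1] t 36.4
shift now-axes cm [-0.01  0.04  2.69] goal-axes cm [-0.02  0.04  2.69] turn tool rotvec [-0.07  0.14  0.06] tilt [-0.07  0.14 -0.  ]
```

Call:
carry_out(increments="0 0 0.6 0 0 0 -1; 0 0 0.6 0 0 0 -1; 0 0 0.6 0 0 0 -1; 0 0 0.4 0 0 0 -1; 0 0 0 0 0 0 -1")

```text
clock: 36.9
tcp_pos: [0.5551, -0.3025, 0.255]
tcp_rot: [[0.999, 0.045, -0.001], [0.045, -0.999, 0.001], [-0.001, -0.001, -1.0]]
contact_force: [0.2, -0.2, -3.4]
finger_gap: 0.0562
finger_force: 30.0
```

```bash
python3 go.py .5547 -.3027 .2491 2.5
```

```text
pos [ 0.5551 -0.3025  0.255 ] yaw 2.57 j [-0.09  0.72  0.8   1.76 -0.63  0.94 -0.55] gap 0.0562 F [ 0.2 -0.2 -3.4] t 36.9
shift now-axes cm [-0.04  0.02  0.59] goal-axes cm [-0.04  0.02  0.59] turn tool rotvec [-0.03  0.05  0.07] tilt [-0.03  0.05 -0.  ]
```

Call:
carry_out(increments="0 0 0.3 0 0 0 -1; 0 0 0.15 0 0 0 -1; 0 0 0.05 0 0 0 -1; 0 0 0 0 0 0 -1")

```text
clock: 37.3
tcp_pos: [0.5553, -0.3027, 0.2507]
tcp_rot: [[0.999, 0.045, 0.0], [0.045, -0.999, 0.0], [0.0, -0.0, -1.0]]
contact_force: [0.1, 0.4, -3.3]
finger_gap: 0.0558
finger_force: 30.0
```

Call:
carry_out(increments="0 0 0.05 0 0 0 -1; 0 0 0 0 0 0 -1; 0 0 0 0 0 0 -1")

```text
clock: 37.6
tcp_pos: [0.5553, -0.3027, 0.2503]
tcp_rot: [[0.999, 0.045, 0.0], [0.045, -0.999, 0.0], [0.0, -0.0, -1.0]]
contact_force: [0.5, -0.1, -4.1]
finger_gap: 0.0558
finger_force: 30.0
```

Call:
carry_out(increments="0 0 0.05 0 0 0 -1; 0 0 0 0 0 0 -1; 0 0 0.05 0 0 0 -1; 0 0 0 0 0 0 -1")

```text
clock: 38.0
tcp_pos: [0.5553, -0.3027, 0.2492]
tcp_rot: [[0.999, 0.045, 0.0], [0.045, -0.999, 0.0], [0.0, -0.0, -1.0]]
contact_force: [0.7, 0.1, -4.7]
finger_gap: 0.0558
finger_force: 30.0
```

Call:
carry_out(increments="0 0 0.05 0 0 0 -1; 0 0 0 0 0 0 -1; 0 0 0 0 0 0 -1")

```text
clock: 38.3
tcp_pos: [0.5552, -0.3028, 0.2492]
tcp_rot: [[0.999, 0.045, 0.0], [0.045, -0.999, 0.0], [0.0, -0.0, -1.0]]
contact_force: [-1.2, 1.0, 3.7]
finger_gap: 0.0563
finger_force: 30.0
```

The floor is felt at the expected height, so I let go and lift clear.

Call:
carry_out(increments="0 0 0 0 0 0 1; 0 0 0 0 0 0 1; 0 0 0 0 0 0 1; 0 0 0 0 0 0 1; 0 0 0 0 0 0 1")

```text
clock: 38.8
tcp_pos: [0.5553, -0.3027, 0.2487]
tcp_rot: [[0.999, 0.045, -0.0], [0.045, -0.999, -0.0], [-0.0, 0.0, -1.0]]
contact_force: [-0.2, 0.1, -0.3]
finger_gap: 0.0902
finger_force: 0.0
```

Call:
carry_out(increments="0 0 -1.5 0 0 0 1; 0 0 -2.5 0 0 0 1; 0 0 -3.5 0 0 0 1; 0 0 -4 0 0 0 1; 0 0 -4 0 0 0 1")

```text
clock: 39.3
tcp_pos: [0.5548, -0.3028, 0.4063]
tcp_rot: [[0.999, 0.044, 0.0], [0.044, -0.999, -0.0], [0.0, 0.0, -1.0]]
contact_force: [1.1, 0.2, 0.4]
finger_gap: 0.0914
finger_force: 0.0
```

Call:
carry_out(increments="-3 0 -2 0 0 0 1; -3 0 0 0 0 0 1; -2 0 0 0 0 0 1; 0 0 0 0 0 0 1; 0 0 0 0 0 0 1")

```text
clock: 39.8
tcp_pos: [0.4752, -0.3064, 0.4248]
tcp_rot: [[0.999, 0.044, 0.002], [0.044, -0.999, 0.0], [0.002, -0.0, -1.0]]
contact_force: [-0.6, -0.2, -0.7]
finger_gap: 0.0916
finger_force: 0.0
```

```bash
python3 go.py .5547 -.3027 .2491 2.5
python3 - <<'E'
from h import *
from rig import vision
w=vision.camera("wrist");hsv=cv2.cvtColor(w["pixels"],cv2.COLOR_BGR2HSV)
for c,lo,hi in [("red",(0,150,120),(8,255,255)),("green",(50,120,100),(80,255,255)),("yellow",(25,120,150),(35,255,255)),("blue",(105,150,150),(125,255,255))]:
    for k in cv2.findContours(cv2.inRange(hsv,lo,hi),cv2.RETR_EXTERNAL,cv2.CHAIN_APPROX_NONE)[0]:
        if cv2.contourArea(k)>30:
            r=cv2.minAreaRect(k);print(c,cv2.contourArea(k),np.round(r[0],1),np.round(r[1],1),onz(w,*r[0],.116).round(4))
# scene before/after difference: did anything loose move?
a=pickle.load(open("scene0.pkl","rb"))["pixels"];b=vision.camera("scene")["pixels"]
d=cv2.absdiff(a,b).max(2)
for n,(x0,x1,y0,y1) in dict(kettle=(268,337,200,285),teapot=(205,260,198,255),mug=(472,518,208,256),jar=(175,208,146,188),spoon=(440,466,188,225)).items(): print(n,d[y0:y1,x0:x1].mean().round(2),(d[y0:y1,x0:x1]>40).sum())
E
```

```text
pos [ 0.4752 -0.3064  0.4248] yaw 2.54 j [-0.21  0.44  0.99  1.75 -0.4   1.17 -0.63] gap 0.0916 F [-0.6 -0.2 -0.7] t 39.8
shift now-axes cm [ 7.920e+00 -1.000e-02  1.758e+01] goal-axes cm [ 7.95 -0.02 17.57] turn tool rotvec [-0.01 -0.1   0.04] tilt [-0.01 -0.1   0.  ]
red 386.0 [294.5  86.5] [47.  9.] [ 0.5537 -0.2824  0.116 ]
green 394.0 [322.  114.5] [ 9. 44.] [ 0.5336 -0.3044  0.116 ]
yellow 363.5 [349.5  86. ] [48.  9.] [ 0.5559 -0.3246  0.116 ]
blue 413.5 [322.   57.5] [ 9. 46.] [ 0.5755 -0.3026  0.116 ]
kettle 3.89 147
teapot 2.89 0
mug 2.43 0
jar 1.83 0
spoon 1.88 0
```

```bash
python3 -c "
from rig import ctrl
print(ctrl.job_done())"
```

```text
the job is handed in; nothing more can be done
None
```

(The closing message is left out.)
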